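# Put the piping nozzle away in the dial-top caddy

## Task

Turn the black-knobbed cap of the round nozzle caddy until the cap's opening sits squarely over the blue-marked compartment, then drop the blue-banded piping nozzle through the opening into that compartment. Leave the opening over the blue compartment, and leave the yellow-banded nozzle, the bowl, the spatula and the jar where they are.

Things in the scene. Friction and masses are not known exactly. Their poses are not given: they have to be found in the camera images.
- caddy: Round white drum fixed to the table, 200 mm across, 60 mm high, 4 mm wall and floor; two crossed 3 mm dividers, midway between the tabs, make four quarter compartments. Coloured tabs 36 mm wide, standing 13 mm out of the wall, tops at 60 mm, mark their middles: blue at its own +x, red +y, yellow -x, green -y; floors coloured alike. Origin: centre of the underside, on the cap's turning axis; z up.
- cap (a joint): Turn of the caddy's cap (rad), counter-clockwise positive from above; 0 or any whole turn: opening centred on blue. Turns either way past a full turn, no stop on the way; stays where left (friction 0.06 N m). A flat grey metal disc 196 mm across, 5 mm thick, top face 65 mm above the table, with a black knob on its axis; a black dash on the rim marks the opening's middle.
- opening (a point): Centre of the cap's one opening, 58 mm from the turning axis, level with the cap's top face. The opening runs from 28 to 88 mm from the axis and is 68 mm wide at its middle. x axis points outward from the turning axis.
- knob_top (a point): Centre of the knob's top face, on the turning axis, 93 mm above the table. The knob is a flat upright black bar standing 28 mm over the cap's face, 12 mm thick along x (the line from the axis to the opening) and 50 mm long along y (square to that line). It turns with the cap.
- blue_bay (a point): Middle of the floor of the blue compartment, 58 mm from the turning axis, 5 mm above the table.
- nozzle_blue: Loose steel piping nozzle, 56 mm high, about 70 g, standing on its wide end: a blue band 40 mm across and 12 mm high at the foot, then a straight steel barrel 26 mm across up to 44 mm height, then a taper to 14 mm across at the top. Origin at the centre of its foot, z up along it.
- nozzle_blue_mid (a point): The point on the blue-banded nozzle's axis 26 mm above its foot.
- nozzle_yellow: The same nozzle with a yellow band, standing on the table; to be left alone. Origin at the centre of its foot.
- bowl: White ceramic bowl, 130 mm across and 50 mm high, to be left alone. Origin at the centre of its underside.
- spatula: Spatula 240 mm long lying on the table along its own x, to be left alone.
- jar: Amber glass jar, 68 mm across and 90 mm high, white lid, to be left alone. Origin at the centre of its underside.
There are look-alikes about, which are no part of the job. What is shaped like the nozzle_blue but purple is not meant.

How it is judged (in metres and radians):
On the way, in this order (a step that is already met when the one before it is completed fails the run):
1. the cap's opening is over the blue compartment (horizontal distance between opening and blue_bay below 0.009 m), for 0.3 s.
2. the blue-banded nozzle is inside the blue compartment, below the cap (horizontal distance between nozzle_blue_mid and blue_bay below 0.042 m and height (world z) of nozzle_blue_mid below 0.045 m), for 0.2 s.
At the end, for the whole second after the job is handed in: Opening within 9 mm (seen from above) of the blue compartment's middle, cap still; blue-banded nozzle at rest in that compartment, mid point within 42 mm of its middle and below 45 mm height; yellow-banded nozzle upright, and it, bowl, spatula and jar within 30 mm of their starts (all of step 2 and horizontal distance between opening and blue_bay below 0.009 m and linear speed of nozzle_blue below 0.03 m/s and velocity of joint cap between -0.05 and 0.05 rad/s and distance of each of nozzle_yellow, bowl, spatula, jar from where it was at the start of the episode below 0.03 m and angle between nozzle_yellow's own z axis and vertical below 0.3 rad); the robot touches nothing.
It fails at once if the yellow-banded nozzle is moved more than 40 mm or knocked over (distance of nozzle_yellow from where it was at the start of the episode above 0.04 m or angle between nozzle_yellow's own z axis and vertical above 0.6 rad).
It fails at once if the bowl, the spatula or the jar is moved more than 40 mm (distance of any of bowl, spatula, jar from where it was at the start of the episode above 0.04 m).
It also fails if it takes over 64 s, if anything falls off the work surface, if the arm or the gripper's body presses on something with over 40 N, if the wrist force passes 120 N, or if a joint passes its speed limit or range.

## Robot

A 6-joint arm with a two-finger parallel gripper is mounted at the origin on the work surface. World frame = base frame: x ahead of the robot, y to its left, z up, the work surface at z = 0. Lengths are in mm, angles in rad, forces in N, time in s.
With the tool pointing down it reaches from about 400 to 925 mm from the base axis. Payload 12.5 kg.
Tool frame: the origin (TCP) lies on the mounting face of the last link; the fingertips stand 190 mm ahead of it and the grasp point (between the pads) lies 171 mm ahead of it; z points along the fingers, y is the line along which they close (so a half turn about z gives the same grasp; the last joint's range is limited). The gripper opens to 95 mm and grips with 3 to 60 N. Pads are 20 mm wide; open, the fingers measure 119 mm over their backs; the gripper's body (75 mm by 180 mm) begins 59 mm behind the grasp point.
Start: joints at [-1.447, 0.491, 1.559, -0, 1.092, -0.106], TCP at [142.384, -608.565, 404.761] pointing down, gripper open.
Joint ranges: [-3.1, 3.1], [-0.84, 2.19], [0.05, 2.79], [-1.13, 4.28], [0.06, 2.93], [-2.69, 2.69]. Speed limits (rad/s): [2.22, 2.22, 2.79, 3.14, 3.14, 3.14].

## Interface

Orientations are given as [roll, pitch, yaw] about the fixed x, y, z axes, in that order (R = Rz(yaw) Ry(pitch) Rx(roll)).
In Python, from cell import env gives the robot as it stands.
- The arm moves only by the tool carry_out, never from a script. Its argument "series" is a list of rows, each a list of 5 numbers: the shift along the tool's x, y, z in m, then the turn about the tool's z in degrees, then the opening, from 0 (shut) to 1 (fully open). A call has 1 to 20 rows; each row is the pose to reach, as a shift and turn from the pose commanded when the call began, along the tool's axes at that moment; what a row does not reach only later rows make up. A row lasts 1/8 s, in which the tool goes at most 62.5 mm and 10.7 degrees, less where a joint would pass 70% of its speed; a pose out of reach is approached as far as the arm can. A call with a gripper value outside its range is refused whole. The fingers move at their own pace and stop on an object; the grip force is fixed at half the most. Time passes only in rows, so rows that repeat a pose let the fingers close. It gives the time, the measured TCP pose, the force, the opening and the grip force at its end, in the units of the state.
- env.state(): the state, without advancing time (a new reading comes with each control period).
- env.read_camera(name): name is "scene" or "top"; returns (picture, depth): 480x640x3 uint8, red, green, blue; 480x640 float32, mm along the optical axis (not along the pixel's ray), 0 where there is no reading.
- env.get_calibration(name): a dict with "intrinsics" (3x3 intrinsics, pixels), "cam_to_world" (4x4, takes a point from camera to world coordinates). Camera axes: x right, y up, looking along -z (the intrinsics and any distortion apply to the point x, -y, -z); pixel columns grow to the right and rows downward; lengths in mm; the calibration is good to about 2 mm. A picture is of the moment at which its call begins. get_calibration takes no time and is no camera call.
- env.job_done(): hands the job in; it is judged then, once.
The state is a dict: "t": time; "joints": joint angles; "qvel": joint speeds; "tau": joint torques, N m; "eef_pos": TCP position; "tcp_rot": TCP orientation; "ft_force": force on the tool from outside, world axes, zero at the start; "moment": the same for the moment, N m; "opening": opening from 0.0 (shut) to 1.0 (fully open); "grip_force": force on a finger pad.
Only numpy, scipy, OpenCV 4.12 (cv2) and the standard library are available. Lean on these libraries where they do the work, as an engineer would, in place of code of your own. Each camera call takes 0.05 s, during which the arm holds its last target. There are 200 camera calls.

## Working session

There is one attempt and no reset: what is moved stays moved. The work goes in short steps, Python scripts to look and compute and a tool call to move; the robot and the scene stay as the last step left them, time stands still between calls to the robot, and variables do not carry over. Pictures are saved under pics/ and viewed, at most 10 in all, crops included, and the job is handed in when it is done.

Besides the shell and the picture viewer there is one more tool, called after ">>>" by a JSON object that holds its "name" and its "arguments". carry_out: Moves the arm, as the interface text tells. Its arguments: {"type":"object","properties":{"series":{"type":"array","items":{"type":"array","items":{"type":"number"}}}},"required":["series"]}

```bash
mkdir -p pics
cat > h.py <<'E'
from cell import env
import numpy as np, cv2
def shot(n,f):
    p,d=env.read_camera(n); cv2.imwrite(f'pics/{f}.png',p[:,:,::-1]); np.savez(f'pics/{f}.npz',p=p,d=d); return p,d
def world(n,d):
    c=env.get_calibration(n);K=np.array(c['intrinsics']);T=np.array(c['cam_to_world'])
    v,u=np.mgrid[:480,:640]
    P=np.stack([(u-K[0,2])/K[0,0]*d,-(v-K[1,2])/K[1,1]*d,-d],-1)
    W=P@T[:3,:3].T+T[:3,3]; W[d==0]=np.nan; return W
def proj(n,X):
    c=env.get_calibration(n);K=np.array(c['intrinsics']);T=np.array(c['cam_to_world'])
    q=T[:3,:3].T@(np.array(X)-T[:3,3]); return K[0,0]*q[0]/-q[2]+K[0,2],K[1,1]*-q[1]/-q[2]+K[1,2]
E
python3 - <<'E'
from h import *
shot('top','top0');shot('scene','scene0')
s=env.state();print(s['t'],s['eef_pos'],s['tcp_rot'],s['ft_force']);c=env.get_calibration('top');print(c)
E
```

```text
0.1 [ 142.35806382 -608.53899115  404.2077571 ] [-3.14055531e+00 -8.93230448e-05  2.29762901e-01] [ 0.23430293 -0.20202067 -0.21391248]
{'intrinsics': array([[533.3165288 ,   0.        , 312.01387445],
       [  0.        , 533.3165288 , 230.63690939],
       [  0.        ,   0.        ,   1.        ]]), 'cam_to_world': array([[-1.38328567e-02,  9.86706167e-01, -1.61924648e-01,
         4.51576058e+02],
       [-9.99480459e-01, -8.92975748e-03,  3.09688689e-02,
         1.01406640e+01],
       [ 2.91112261e-02,  1.62268910e-01,  9.86317057e-01,
         1.18740754e+03],
       [ 0.00000000e+00,  0.00000000e+00,  0.00000000e+00,
         1.00000000e+00]])}
```

View pics/top0.png

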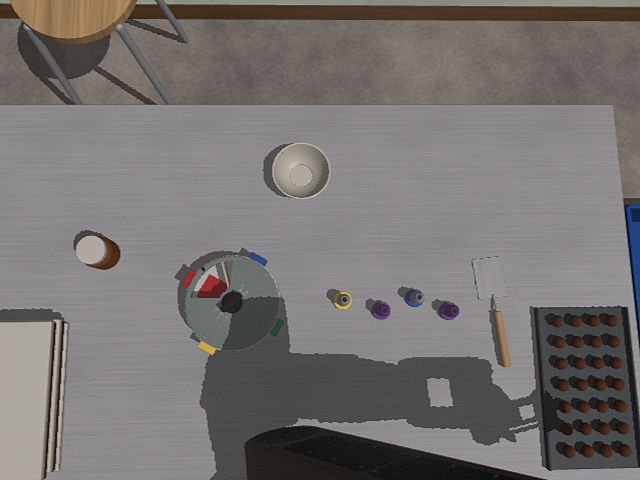

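View pics/scene0.png

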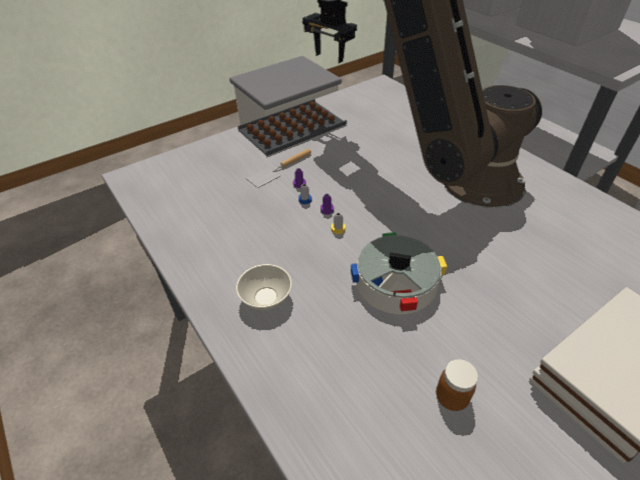

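The top view shows candidates for the blue nozzle at (343,300) yellow band, (380,310) purple, (415,297) blue band with steel barrel, and (448,310) purple. The one at (415,297) fits. The caddy is at (231,301), and its opening is near the red tab at about (212,282).

Run:
```python
from h import *
from scipy.optimize import least_squares
z=np.load('pics/top0.npz');p,d=z['p'],z['d'];W=world('top',d)
hsv=cv2.cvtColor(p,cv2.COLOR_RGB2HSV);H,S,V=[hsv[...,i].astype(int) for i in range(3)]
v,u=np.mgrid[:480,:640]
def box(a,b,c,e):return (u>=a)&(u<b)&(v>=c)&(v<e)
cad=box(165,300,235,365)
tabs={}
for n,h0,h1,b in [('red',-1,8,(172,196,262,290)),('blue',105,125,(245,275,245,272)),('green',45,85,(265,290,315,340)),('yel',18,32,(192,222,335,360))]:
    m=box(*b)&(H>h0)&(H<h1)&(S>110)&(W[...,2]>52)&(W[...,2]<67)
    tabs[n]=np.nanmedian(W[m],0); print(n,m.sum(),tabs[n].round(1))
t=tabs;print('bar yb',(t['blue']+t['yel'])/2,'rg',(t['red']+t['green'])/2)
a=t['blue']-t['yel'];b=t['red']-t['green'];print('ang',np.degrees(np.arctan2(a[1],a[0])),np.degrees(np.arctan2(b[1],b[0]))-90)
m=cad&(S<60)&(W[...,2]>61)&(W[...,2]<69); P=W[m]
C=(sum(t.values())/4)[:2]
r=np.hypot(*(P[:,:2]-C).T); ang=np.degrees(np.arctan2(*(P[:,:2]-C).T[::-1]))
# cap edge circle
e=[];
for k in range(-180,180,6):
    s=(ang>=k)&(ang<k+6)
    if s.sum()>5:e.append(P[s][np.argmax(r[s]),:2])
e=np.array(e);f=least_squares(lambda q:np.hypot(*(e-q[:2]).T)-q[2],[*C,98],loss='soft_l1',f_scale=2);print('cap',f.x,C)
C=f.x[:2]
lo=cad&(W[...,2]<56);rr=np.hypot(W[...,0]-C[0],W[...,1]-C[1]);lo&=(rr<86)
print('low',lo.sum(),np.nanmean(W[lo],0));
kn=cad&(W[...,2]>80)&(W[...,2]<100);print('knob',np.nanmean(W[kn],0),kn.sum()); q=W[kn][:,:2];w,E=np.linalg.eigh(np.cov(q.T));print(w,np.degrees(np.arctan2(E[1],E[0])))
# nozzles
for n,b in [('y',(328,358,285,315)),('p1',(366,394,295,325)),('b',(400,430,283,312)),('p2',(434,464,295,325))]:
    m=box(*b)&(W[...,2]>8); Q=W[m]; top=Q[Q[:,2]>48]; print(n,m.sum(),'all',np.nanmean(Q,0).round(1),'top',top.mean(0).round(1),Q[:,2].max().round(1), 'xr',Q[:,0].min().round(),Q[:,0].max().round(),'yr',Q[:,1].min().round(),Q[:,1].max().round())
im=np.hstack([cv2.resize(p[240:360,170:300],None,fx=3,fy=3,interpolation=2),cv2.resize(p[270:330,325:465],(400,171),interpolation=2).repeat(1,0) if 0 else cv2.copyMakeBorder(cv2.resize(p[275:330,325:465],(400,157)),0,360-157,0,0,0)])
cv2.imwrite('pics/crop1.png',im[:,:,::-1])
```

```text
red 101 [538.5 235.5  60.8]
blue 106 [577.9  90.   60.3]
green 54 [433.5  52.4  60.5]
yel 118 [394.2 194.5  60.7]
bar yb [486.07283375 142.23032632  60.48273185] rg [485.98258517 143.95527867  60.66472777]
ang -29.64037022626358 -29.83607072960769
cap [486.86077467 142.40955428  98.48266537] [486.02770946 143.09280249]
low 723 [530.7488455  185.89818151   7.35132987]
knob [486.89156481 141.90766668  92.70093169] 162
[ 13.71311048 206.32121651] [-138.99529893  131.00470107]
y 255 all [489.6 -90.   31.7] top [489.7 -91.4  53.7] 60.5 xr 472.0 510.0 yr -110.0 -73.0
p1 258 all [ 467.1 -172.9   32.2] top [ 467.4 -175.3   54.5] 61.1 xr 448.0 487.0 yr -196.0 -157.0
b 266 all [ 492.6 -246.8   31.9] top [ 493.4 -249.7   53.9] 61.1 xr 475.0 519.0 yr -270.0 -232.0
p2 271 all [ 463.7 -320.    32.5] top [ 463.9 -323.5   54.2] 62.8 xr 445.0 483.0 yr -341.0 -305.0
```

View pics/crop1.png

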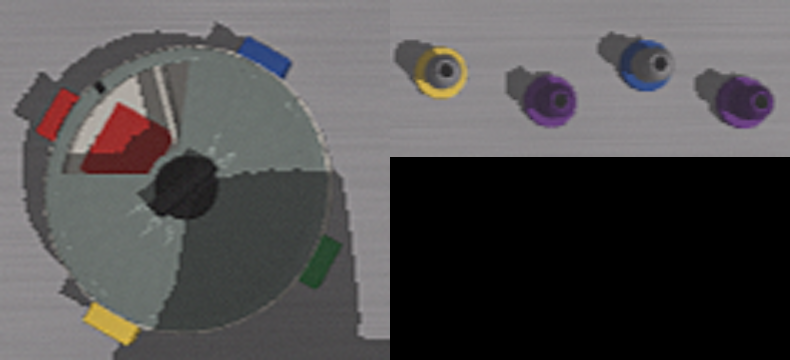

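Crop: the blue-banded steel nozzle is at crop (645,65) and confirmed. The two flanking ones are purple all over, so not meant. The cap dash is at crop (98,88), which is top pixel (203,269).

```bash
cat >> h.py <<'E'
def rel(x,y,z,yawdeg):
    s=env.state();p=np.array(s['eef_pos']);w=s['tcp_rot'][2];d=np.array([x,y,z])-p
    t=np.degrees(w)-yawdeg
    return [round((d[0]*np.cos(w)+d[1]*np.sin(w))/1e3,4),round((d[0]*np.sin(w)-d[1]*np.cos(w))/1e3,4),round(-d[2]/1e3,4),round(t,1)]
E
python3 - <<'E'
from h import *
z=np.load('pics/top0.npz');p,d=z['p'],z['d'];W=world('top',d)
g=p[264:276,196:210].sum(-1);m=np.argwhere(g<150)+[264,196];D=np.mean([W[a,b] for a,b in m],0);print(len(m),D,np.degrees(np.arctan2(D[1]-142.3,D[0]-486.7)))
for q in [(500,-250,400,60),(486.7,142.3,350,131),(486.7,142.3,262,131)]:print(rel(*q))
E
```

```text
7 [nan nan nan] nan
[np.float64(0.4299), np.float64(-0.2677), np.float64(0.0042), np.float64(-46.8)]
[np.float64(0.5063), np.float64(-0.6527), np.float64(0.0542), np.float64(-117.8)]
[np.float64(0.5063), np.float64(-0.6527), np.float64(0.1422), np.float64(-117.8)]
```

>>> {"name": "carry_out", "arguments": {"series": [[0.43,-0.268,0.004,-47,0.5],[0.43,-0.268,0.004,-47,0.5],[0.43,-0.268,0.004,-47,0.5],[0.43,-0.268,0.004,-47,0.5],[0.43,-0.268,0.004,-47,0.5],[0.43,-0.268,0.004,-47,0.5],[0.43,-0.268,0.004,-47,0.5],[0.506,-0.653,0.054,-118,0.5],[0.506,-0.653,0.054,-118,0.5],[0.506,-0.653,0.054,-118,0.5],[0.506,-0.653,0.054,-118,0.5],[0.506,-0.653,0.054,-118,0.5],[0.506,-0.653,0.054,-118,0.5],[0.506,-0.653,0.054,-118,0.5],[0.506,-0.653,0.054,-118,0.5],[0.506,-0.653,0.054,-118,0.5],[0.506,-0.653,0.054,-118,0.5],[0.506,-0.653,0.054,-118,0.5]]}}

```text
t: 2.35
eef_pos: [486.5, 141.3, 350.9]
tcp_rot: [3.142, 0.0, 2.287]
ft_force: [0.3, 0.3, -0.5]
opening: 0.499
grip_force: 0.0
```

Run:
```python
from h import *
c=env.get_calibration('top');K=np.array(c['intrinsics']);T=np.array(c['cam_to_world'])
r=T[:3,:3]@np.array([(202.7-K[0,2])/K[0,0],-(269.3-K[1,2])/K[1,1],-1]);X=T[:3,3]+r*(65-T[2,3])/r[2];print('dash',X,np.degrees(np.arctan2(X[1]-142.3,X[0]-486.7)))
s=env.state();print(s['t'],s['eef_pos'],np.degrees(s['tcp_rot']),s['joints'],s['opening'])
for q in [(486.7,142.3,350,131),(486.7,142.3,262,131)]:print(rel(*q))
shot('scene','s1')
```

```text
dash [555.7941683  205.25811099  65.        ] 42.33955761563436
2.35 [486.46894268 141.27480716 350.86748946] [1.79998761e+02 1.21042321e-02 1.31037218e+02] [ 1.52200526e-01  3.92912958e-01  1.90770519e+00 -2.24063861e-04
  8.40843305e-01 -5.63884643e-01] 0.4994650914935186
[np.float64(0.0006), np.float64(0.0008), np.float64(0.0009), np.float64(0.0)]
[np.float64(0.0006), np.float64(0.0008), np.float64(0.0889), np.float64(0.0)]
```

View pics/s1.png

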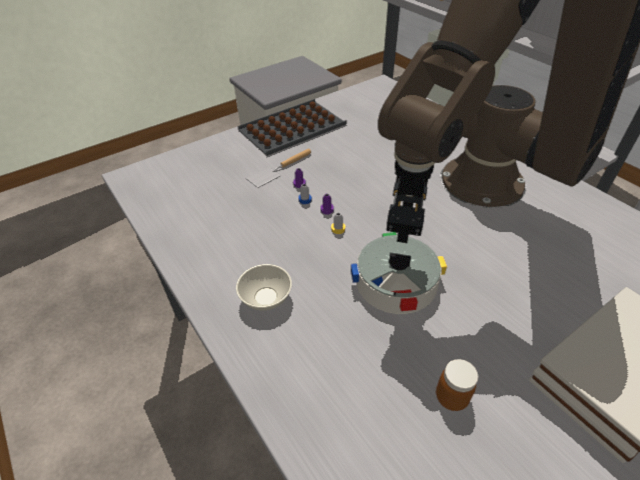

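The gripper is above the knob at (400,240–262), and the scene is undisturbed. Next: descend, grip, turn 71.5°, release and rise.

>>> {"name": "carry_out", "arguments": {"series": [[0,0.0005,0.04,0,0.5],[0,0.0005,0.065,0,0.5],[0,0.0005,0.08,0,0.5],[0,0.0005,0.087,0,0.5],[0,0.0005,0.087,0,0.5],[0,0.0005,0.087,0,0],[0,0.0005,0.087,0,0],[0,0.0005,0.087,0,0],[0,0.0005,0.087,0,0]]}}

```text
t: 3.52
eef_pos: [486.9, 143.0, 263.9]
tcp_rot: [3.14, 0.001, 2.289]
ft_force: [14.5, 21.0, -9.1]
opening: 0.136
grip_force: 12.4
```

>>> {"name": "carry_out", "arguments": {"series": [[0,0.001,0,0,0],[0,0.001,0,0,0],[0,0.001,0,0,0]]}}

```text
t: 3.9
eef_pos: [487.5, 143.5, 263.9]
tcp_rot: [3.141, 0.0, 2.289]
ft_force: [-0.3, 1.3, 3.4]
opening: 0.122
grip_force: 30.0
```

>>> {"name": "carry_out", "arguments": {"series": [[0,0,0,4,0],[0,0,0,10,0],[0,0,0,17,0],[0,0,0,24,0],[0,0,0,31,0],[0,0,0,38,0],[0,0,0,45,0],[0,0,0,52,0],[0,0,0,59,0],[0,0,0,65,0],[0,0,0,69,0],[0,0,0,71.5,0],[0,0,0,71.5,0],[0,0,0,71.5,0]]}}

```text
t: 5.65
eef_pos: [487.4, 143.5, 263.9]
tcp_rot: [-3.141, 0.0, 1.041]
ft_force: [-1.3, -0.3, 4.2]
opening: 0.123
grip_force: 30.0
```

>>> {"name": "carry_out", "arguments": {"series": [[0,0,0,0,0.5],[0,0,0,0,0.5],[0,0,0,0,0.5],[0,0,-0.03,0,0.5],[0,0,-0.09,0,0.5],[0,0,-0.09,0,0.5],[0,0,-0.09,0,0.5]]}}

```text
t: 6.52
eef_pos: [487.2, 143.5, 353.3]
tcp_rot: [-3.142, 0.0, 1.041]
ft_force: [-0.6, 0.1, 0.0]
opening: 0.502
grip_force: 0.0
```

Run:
```python
from h import *
s=env.state();print(s['t'],s['eef_pos'],np.degrees(s['tcp_rot']),s['joints'],s['opening'])
for yaw in (60,90,0,-30,30):
  print(yaw,rel(492.5,-248,350,yaw))
shot('scene','s2')
```

```text
6.525 [487.18417634 143.46031279 353.34491101] [-1.79995575e+02  9.41965326e-03  5.96632622e+01] [ 1.56261698e-01  3.91163873e-01  1.90197270e+00 -1.04389046e-04
  8.48619967e-01  6.85806673e-01] 0.501520239778813
60 [np.float64(-0.3352), np.float64(0.2023), np.float64(0.0033), np.float64(-0.3)]
90 [np.float64(-0.3352), np.float64(0.2023), np.float64(0.0033), np.float64(-30.3)]
0 [np.float64(-0.3352), np.float64(0.2023), np.float64(0.0033), np.float64(59.7)]
-30 [np.float64(-0.3352), np.float64(0.2023), np.float64(0.0033), np.float64(89.7)]
30 [np.float64(-0.3352), np.float64(0.2023), np.float64(0.0033), np.float64(29.7)]
```

View pics/s2.png

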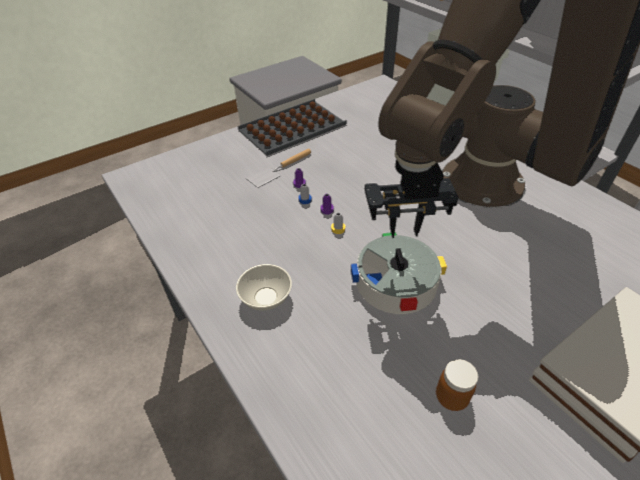

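>>> {"name": "carry_out", "arguments": {"series": [[-0.336,0.203,0,-30,0.6],[-0.336,0.203,0,-30,0.6],[-0.336,0.203,0,-30,0.6],[-0.336,0.203,0,-30,0.6],[-0.336,0.203,0,-30,0.6],[-0.336,0.203,0,-30,0.6],[-0.336,0.203,0,-30,0.6],[-0.336,0.203,0,-30,0.6],[-0.336,0.203,0,-30,0.6],[-0.336,0.203,0,-30,0.6]]}}

```text
t: 7.82
eef_pos: [493.1, -247.8, 353.4]
tcp_rot: [-3.141, -0.0, 1.566]
ft_force: [-0.1, 0.2, -0.1]
opening: 0.599
grip_force: 0.0
```

Run:
```python
from h import *
s=env.state();print(s['t'],s['eef_pos'],np.degrees(s['tcp_rot']),s['opening'])
print(rel(493.3,-248,206,90))
p,d=shot('top','t2');W=world('top',d);p2,d2=shot('scene','s3')
C=np.array([487.3,143.2]);v,u=np.mgrid[:480,:640]
cad=(u>165)&(u<300)&(v>235)&(v<365)
kn=cad&(W[...,2]>80)&(W[...,2]<100);q=W[kn][:,:2];w,E=np.linalg.eigh(np.cov(q.T));print('knob',kn.sum(),q.mean(0),w,np.degrees(np.arctan2(E[1],E[0])))
lo=cad&(W[...,2]<56)&(np.hypot(W[...,0]-C[0],W[...,1]-C[1])<86);print(lo.sum(),np.nanmean(W[lo],0))
a=cv2.resize(p[240:360,170:300],(390,360));b=cv2.resize(p2[160:260,250:380],(390,300))
b=cv2.copyMakeBorder(b,0,60,0,0,0);cv2.imwrite('pics/crop2.png',np.hstack([a,b])[:,:,::-1])
```

```text
7.825 [ 493.1057763  -247.82482715  353.37816792] [-1.79957569e+02 -2.64681653e-02  8.97478270e+01] 0.5985696146739302
[np.float64(-0.0002), np.float64(0.0002), np.float64(0.1474), np.float64(-0.3)]
knob 153 [486.77389149 141.96752524] [ 12.53487426 213.01431484] [149.54079786  59.54079786]
940 [538.99750697 116.94859645   5.22448278]
```

View pics/crop2.png

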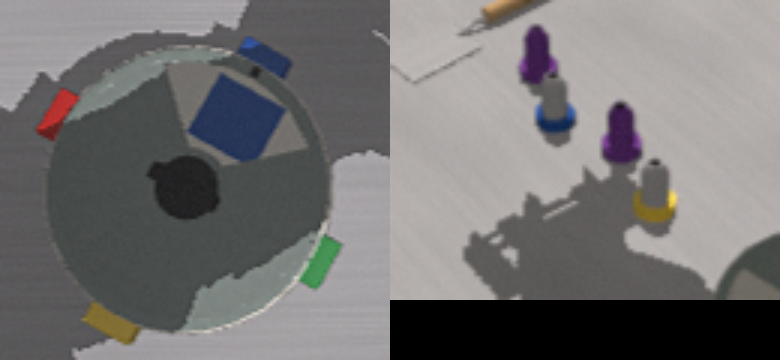

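s2 shows the opening at (378,270), beside the blue tab. In the crop, the dash at (255,72) lines up with the blue tab at (265,57), and only blue floor shows. The knob's normal is at −30.5° against −29.7° wanted. Next is the pick.

>>> {"name": "carry_out", "arguments": {"series": [[0,0,0.06,0,0.6],[0,0,0.1,0,0.6],[0,0,0.13,0,0.6],[0,0,0.145,0,0.6],[0,0,0.147,0,0.6],[0,0,0.147,0,0.6],[0,0,0.147,0,0],[0,0,0.147,0,0],[0,0,0.147,0,0],[0,0,0.147,0,0],[0,0,0.147,0,0]]}}

```text
t: 9.3
eef_pos: [493.1, -249.1, 206.9]
tcp_rot: [3.141, 0.0, 1.565]
ft_force: [-0.3, 1.0, 4.4]
opening: 0.263
grip_force: 30.0
```

>>> {"name": "carry_out", "arguments": {"series": [[0,0,-0.02,0,0],[0,0,-0.06,0,0],[0,0,-0.12,0,0],[0,0,-0.147,0,0],[0,0,-0.147,0,0]]}}

```text
t: 9.93
eef_pos: [493.0, -249.0, 355.4]
tcp_rot: [3.139, 0.002, 1.565]
ft_force: [0.2, 0.5, -1.5]
opening: 0.266
grip_force: 30.0
```

Run:
```python
from h import *
s=env.state();print(s['t'],s['eef_pos'],np.degrees(s['tcp_rot']),s['opening'],s['grip_force'])
a=np.radians(-30.1);x,y=487.3+58*np.cos(a),143.3+58*np.sin(a);print(x,y)
print(rel(x,y,330,150),rel(x,y,224,150))
```

```text
9.925 [ 492.96174151 -248.95707267  355.35983109] [1.79834200e+02 1.15630803e-01 8.96720837e+01] 0.266348128541312 29.999787309207022
537.4787823930428 114.21237724475148
[np.float64(0.3634), np.float64(0.0424), np.float64(0.0254), np.float64(-60.3)] [np.float64(0.3634), np.float64(0.0424), np.float64(0.1314), np.float64(-60.3)]
```

Gripped at 25 mm, which matches the barrel. Next is moving over the opening.

>>> {"name": "carry_out", "arguments": {"series": [[0.06,0.01,0,-10,0],[0.11,0.015,0,-20,0],[0.16,0.02,0,-30,0],[0.21,0.025,0,-39,0],[0.26,0.03,0,-47,0],[0.31,0.036,0,-54,0],[0.345,0.04,0.01,-59,0],[0.363,0.042,0.025,-60.3,0],[0.363,0.042,0.025,-60.3,0],[0.363,0.042,0.025,-60.3,0],[0.363,0.042,0.025,-60.3,0]]}}

```text
t: 11.3
eef_pos: [537.2, 112.7, 328.9]
tcp_rot: [3.142, 0.0, 2.615]
ft_force: [0.4, 0.4, -0.2]
opening: 0.264
grip_force: 30.0
```

Run:
```python
from h import *
s=env.state();print(s['t'],s['eef_pos'],np.degrees(s['tcp_rot']),s['opening'],s['grip_force'])
print(rel(537.5,114.2,280,150),rel(537.5,114.2,222,150))
p,d=shot('scene','s4');cv2.imwrite('pics/crop3.png',cv2.resize(p[170:330,300:500],(750,600))[:,:,::-1])
```

```text
11.3 [537.20243839 112.67351379 328.92733764] [1.79996169e+02 2.30564544e-02 1.49853304e+02] 0.2644450160228266 29.999928118195385
[np.float64(0.0005), np.float64(0.0015), np.float64(0.0489), np.float64(-0.1)] [np.float64(0.0005), np.float64(0.0015), np.float64(0.1069), np.float64(-0.1)]
```

View pics/crop3.png

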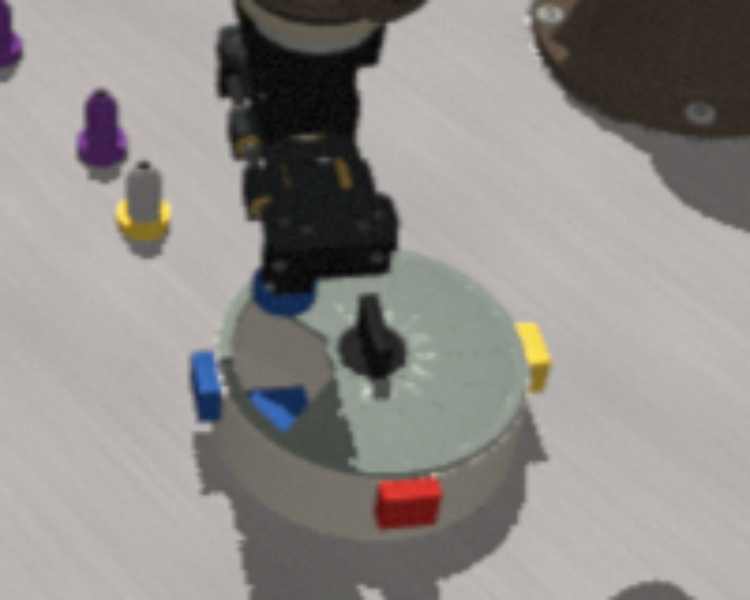

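The nozzle hangs upright at (285,290), above the opening and in line with it. Next is lowering it to about 16 mm foot height.

>>> {"name": "carry_out", "arguments": {"series": [[0.0005,0.001,0.03,0,0],[0.0005,0.001,0.045,0,0],[0.0005,0.001,0.06,0,0],[0.0005,0.001,0.075,0,0],[0.0005,0.001,0.09,0,0],[0.0005,0.001,0.105,0,0],[0.0005,0.001,0.107,0,0],[0.0005,0.001,0.107,0,0]]}}

```text
t: 12.35
eef_pos: [537.3, 114.9, 221.7]
tcp_rot: [-3.142, -0.0, 2.617]
ft_force: [-0.1, 0.1, -1.8]
opening: 0.265
grip_force: 30.0
```

>>> {"name": "carry_out", "arguments": {"series": [[0,0,0,0,0.34],[0,0,0,0,0.34],[0,0,0,0,0.34],[0,0,-0.015,0,0.34],[0,0,-0.04,0,0.34],[0,0,-0.08,0,0.34],[0,0,-0.14,0,0.34],[0.1,0,-0.15,0,0.34],[0.2,0,-0.15,0,0.34],[0.2,0,-0.15,0,0.34],[0.2,0,-0.15,0,0.34]]}}

```text
t: 13.72
eef_pos: [361.2, 215.8, 372.9]
tcp_rot: [3.141, 0.0, 2.62]
ft_force: [0.8, -0.3, 0.4]
opening: 0.337
grip_force: 0.0
```

Run:
```python
from h import *
s=env.state();print(s['t'],s['eef_pos'],s['opening'],s['ft_force'])
p,d=shot('top','t5');p2,d2=shot('scene','s5');W=world('top',d)
v,u=np.mgrid[:480,:640];cad=(u>165)&(u<300)&(v>235)&(v<365)
kn=cad&(W[...,2]>80)&(W[...,2]<100);q=W[kn][:,:2];w,E=np.linalg.eigh(np.cov(q.T));print('knob',kn.sum(),w,np.degrees(np.arctan2(E[1],E[0])))
o=np.hypot(W[...,0]-537.5,W[...,1]-114.2)<28
n=cad&o&(W[...,2]>12)&(W[...,2]<64);print('noz',n.sum(),W[n].mean(0),W[n][:,2].max())
a=cv2.resize(p[240:360,170:300],(390,360));b=cv2.resize(p2[200:320,330:460],(390,360))
cv2.imwrite('pics/crop4.png',np.hstack([a,b])[:,:,::-1])
```

```text
13.725 [361.22664828 215.82460572 372.92321145] 0.33707520919155215 [ 0.78387875 -0.25264749  0.39456865]
knob 151 [ 12.37657686 209.31746197] [149.48056913  59.48056913]
noz 255 [536.94299132 111.77149455  35.72486048] 63.564334041799384
```

View pics/crop4.png

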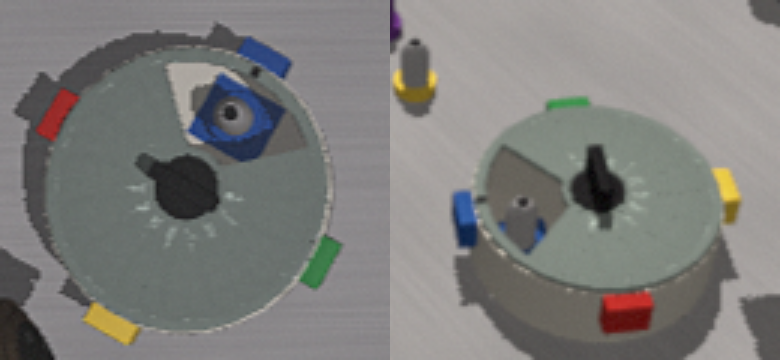

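The nozzle stands upright in the blue compartment at crop (232,113), the opening is still aligned with the blue tab, and the arm is clear.

```bash
python3 -c "
from cell import env
print(env.job_done())"
```

```text
the job is handed in; nothing more can be done
None
```

I turned the cap until its opening sat over the blue compartment (within about 1°), dropped the blue-banded nozzle in, where it stands upright, and handed the job in at about 14 s; no verdict came back.

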